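# Line up the quarter-turn fastener and hold the access panel home

## Robot

A 6-joint arm with a two-finger parallel gripper is mounted at the origin on a cart in front of the work surface, level with it; the furniture and walls round the work are solid. World frame = base frame: x ahead of the robot, y to its left, z up, the work surface at z = 0. Lengths are in m, angles in degrees, forces in N, time in s.
With the tool pointing down it reaches from about 0.325 to 0.85 m from the base axis. Payload 15.5 kg.
Tool frame: the origin (TCP) lies midway between the tips of the shut fingers; the grasp point (between the pads) lies 19 mm behind it; z points along the fingers, y is the line along which they close (so a half turn about z gives the same grasp; the last joint's range is limited). The gripper opens to 91 mm and grips with 3 to 60 N. Pads are 32 mm wide; open, the fingers measure 118 mm over their backs; the gripper's body (76 mm by 178 mm) begins 60 mm behind the grasp point.
Start: joints at [-73.596, 28.281, 77.091, -0, 74.628, -5.472], TCP at [0.233, -0.58, 0.214] pointing down, gripper open.
Joint ranges: [-166.48, 166.48], [-47.26, 123.95], [12.59, 153.08], [-70.14, 250.14], [6.76, 159.57], [-176.63, 176.63]. Speed limits (degrees/s): [108.29, 108.29, 147.25, 172.46, 172.46, 172.46].

## Interface

Orientations are given as [roll, pitch, yaw] about the fixed x, y, z axes, in that order (R = Rz(yaw) Ry(pitch) Rx(roll)).
In Python, from plant import * gives the robot as it stands. The module is installed in compiled form; this text tells all that it offers.
- The arm moves only by the shell command python3 -m creep 'ROWS' [FORCE]. ROWS is JSON, a list of rows, each a list of 5 numbers: the shift along the tool's x, y, z in units of 40 mm (1.0 is 40 mm), then the turn about the tool's z in units of 5 degrees (1.0 is 5 degrees), then the finger opening in mm, from 0 to 91.2. A call has 1 to 5 rows; each row shifts and turns the commanded pose from where the row before left it, along the tool's axes as they then stand; what a row does not reach is not made up. A row lasts 1/12 s, in which the tool goes at most 41.7 mm and 7.16 degrees, less where a joint would pass 70% of its speed; a pose out of reach is approached as far as the arm can. A call is refused whole if a number of a shift passes 1 or a number of a turn 1, either way. A call with a gripper value outside its range is refused whole. The fingers move at their own pace and stop on an object; FORCE is the grip in N (left out, the last holds). Time passes only in rows, so rows that do not move let the fingers close. It gives the time, the measured TCP pose, the force, the opening and the grip force at its end, in the units of the state.
- read_state(): the state, without advancing time (a new reading comes with each control period).
- snapshot(name): name is "scene" or "side" or "wrist"; returns (picture, depth): 480x640x3 uint8, red, green, blue; 480x640 float32, m along the optical axis (not along the pixel's ray), 0 where there is no reading.
- get_calibration(name): a dict with "K" (3x3 intrinsics, pixels), "R" (3x3) and "t" (3): a world point X has camera coordinates R X + t. Camera axes: x right, y down, z forward; pixel columns grow to the right and rows downward; lengths in m; the calibration is good to about 2 mm. A picture is of the moment at which its call begins: read the wrist's pose just before it. get_calibration takes no time and is no camera call; for the wrist camera it gives the pose at the moment of the call.
- sign_off(): hands the job in; it is judged then, once.
Trained networks look in the newest picture that a camera, given by its name, has taken for a name from the list of things; names that differ only in an ending like _2 or _b are one class to them, and where a whole thing is asked for, a point or a joint stands for the part that bears it (a point fixed in the world has none). Each returns a list of dicts, best first, with "p" (0 to 1); they miss things now and then, are a little off and sometimes report something else, mostly with a low value. They report only what shows in the picture. A call takes as long as a camera call.
- boxes_of(camera, target): "centre" ([x, y, z] in m, in the coordinates of the camera as it stood for that picture, good to about 4 mm: the middle of the surface that is visible of it).
- silhouettes(camera, target): "pixels" (480x640 bool, what is visible of it).
- mark_of(camera, target): "centre" ([x, y, z] in m, in the coordinates of the camera as it stood for that picture, good to about 4 mm: a listed point, or the origin of a listed thing).
The state is a dict: "time": time; "joint_pos": joint angles; "joint_velocities": joint speeds; "joint_efforts": joint torques, N m; "position": TCP position; "eef_rot": TCP orientation; "wrist_force": force on the tool from outside, world axes, zero at the start; "torque": the same for the moment, N m; "finger_gap": finger opening in m; "finger_force": force on a finger pad.
Only numpy, scipy, OpenCV 4.12 (cv2) and the standard library are available. Lean on these libraries where they do the work, as an engineer would, in place of code of your own. Each camera call takes 0.05 s, during which the arm holds its last target. There are 200 camera calls.

## Task

The aluminium access panel of the blue control box stands proud of its frame on a sprung gasket, with its quarter-turn fastener out of line. Turn the black wing fastener clockwise until the white slot line on it is in line with the two red marks on the panel, and only then press the panel down with the gripper until it is fully home, flush with the blue frame. Finish while still holding it pressed home, with the fastener left in line; leave the screwdriver, the brown tape roll and the plug gauge where they lie.

Things in the scene. Friction and masses are not known exactly. Their poses are not given: they have to be found in the camera images.
- control_box: blue steel box with an aluminium panel in its top, fixed to the black mat, 130 (its x) x 190 (its y) x 60 mm high without feet; two blanked cable glands on its +x face. Origin at the centre of its underside, 3 mm above the work surface, z up; it only ever differs by yaw. The blue frame round the panel is 15 mm wide, its top 60 mm above the origin
- panel (a joint): the aluminium panel, 100 x 160 mm, which slides straight down into the frame: 0 = up, its top face 8 mm above the frame; 0.008 m = fully home, flush with the frame (hard stop). Springs push it up: about 5 N starts it down, about 9 N holds it home; let go, it springs up again. Unless the fastener is within about 0.2 rad of in line with the red marks, the fastener's cross pin meets the frame after 1.5 mm and the panel goes no farther. It can be pressed anywhere on its face
- press_pad (a point): centre of the top of the round black ribbed rubber pad, 34 mm across, 2 mm above the panel's top face, 42 mm toward the box's +y from the panel's centre: the place to press. Moves with the panel
- frame_top (a point): a fixed point straight below or level with the pad, at the height of the blue frame's top; the pad's top is 2 mm above it when the panel is home and 10 mm above it when the panel is up
- fastener (a joint): angle of the quarter-turn fastener in rad, growing clockwise seen from above: 0 = its wing lies along the box's y, across the red marks; 1.571 = its wing and white slot line lie along the box's x, in line with the two red marks. It starts between 0.15 and 0.75, turns stiffly (0.05 N m), stays where it is left and has no stop at 1.571, only one at 2.1
- fastener_grip (a point): the fastener's grip point, on its upright turning axis, 24 mm above the panel's top face and 38 mm toward the box's -y from the panel's centre. Black wing 12 mm thick, 38 mm long, from 5 to 34 mm above the panel on a disc 42 mm across, white slot line along the wing's top and down its ends. The point turns with the fastener: its y axis lies along the wing, its x axis across it
- screwdriver: screwdriver with red handle, 28 x 198 x 29 mm, lying on the table to the right of the box; bystander, origin at the centre of its underside
- tape_brown: roll of brown tape, 101 mm across, 48 mm high, lying flat to the left of the box; bystander, origin at the centre of its underside
- plug_gauge: black and steel plug gauge, 22 x 113 x 22 mm, lying to the right of the box; bystander, origin at the centre of its underside

How it is judged:
By the outcome, as a careful person would: the job done as asked, in the order asked, and still so for the second after the job is handed in, while the arm keeps its last pose, push and grip.
It also fails if it takes over 40 s, if anything falls off the work surface, if the arm or the gripper's body presses on something with over 40 N, if the wrist force passes 120 N, or if a joint passes its speed limit or range.

## Working session

There is one attempt and no reset: what is moved stays moved. The work goes in short steps, Python scripts to look and compute and a shell command to move; the robot and the scene stay as the last step left them, time stands still between calls to the robot, and variables do not carry over. Pictures are saved under pics/ and viewed, at most 10 in all, crops included, and the job is handed in when it is done.

```bash
mkdir -p pics; cat > h.py <<'E'
from plant import *
import numpy as np, cv2
def world(cam,c):
    k=get_calibration(cam); return np.array(k["R"]).T@(np.array(c)-np.array(k["t"]).ravel())
E
python3 - <<'E'
from h import *
for cam in ["scene","side"]:
    p,d=snapshot(cam); cv2.imwrite(f"pics/{cam}0.png",p[:,:,::-1])
    for t in ["control_box","press_pad","fastener_grip","frame_top"]:
        for r in mark_of(cam,t)[:1]: print(cam,t,r["p"],world(cam,r["centre"]).round(4))
    
s=read_state(); print(s["time"],s["position"],s["eef_rot"],s["finger_gap"])
E
```

```text
scene control_box 0.59 [ 0.5378 -0.1925  0.003 ]
scene press_pad 0.67 [ 0.5552 -0.1565  0.0737]
scene fastener_grip 0.61 [ 0.5174 -0.2281  0.0903]
scene frame_top 0.87 [ 0.557  -0.1532  0.0618]
side control_box 0.74 [ 0.5317 -0.1962  0.0086]
side press_pad 0.75 [ 0.5548 -0.1655  0.0718]
side frame_top 0.89 [ 0.5541 -0.1564  0.0681]
0.5 [ 0.23286197 -0.57998123  0.21389087] [-1.79996623e+02 -1.56006770e-03  2.18745014e+01] 0.09132094552003109
```

View pics/scene0.png

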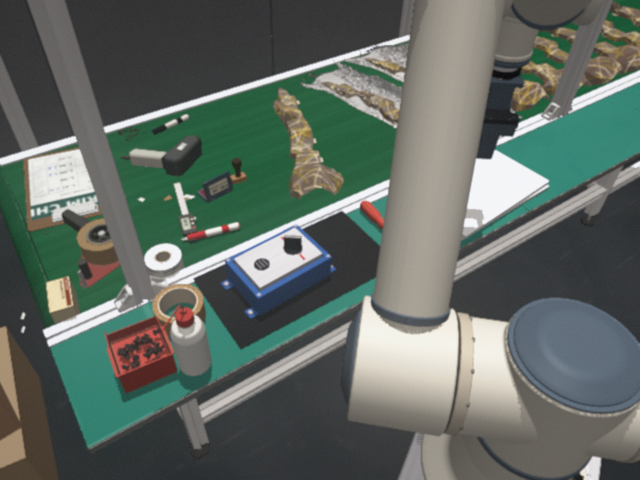

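View pics/side0.png

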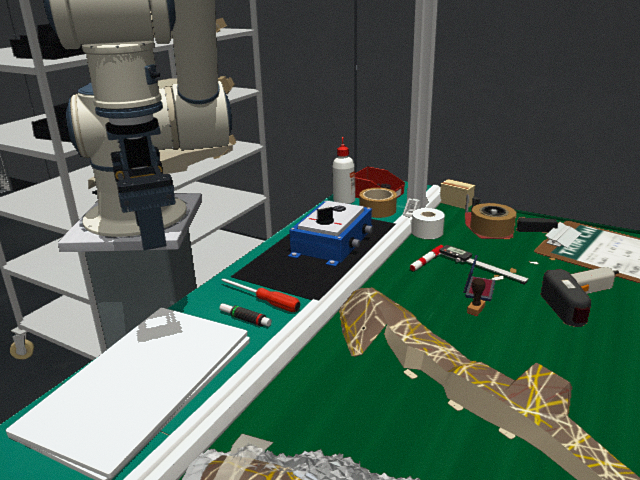

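The scene view shows the blue box at about (280,265), with the pad at (262,263) and the fastener at (292,243). In the side view the box is at (330,230), and the screwdriver and plug gauge lie between the arm and the box. I'll move over the box for a wrist view.

```bash
python3 -m creep '[[0.87,-0.49,0,0,91],[0.87,-0.49,0,0,91],[0.87,-0.49,0,0,91],[0.87,-0.49,0,0,91],[0.87,-0.49,0,0,91]]'; python3 -m creep '[[0.87,-0.49,0,0,91],[0.87,-0.49,0,0,91],[0.87,-0.49,0,0,91],[0.87,-0.49,0,0,91],[0,0,0,0,91]]'
python3 - <<'E'
from h import *
p,d=snapshot("wrist"); cv2.imwrite("pics/w0.png",p[:,:,::-1])
for t in ["control_box","press_pad","fastener_grip","frame_top"]:
    for r in mark_of("wrist",t)[:1]: print(t,r["p"],world("wrist",r["centre"]).round(4))
s=read_state(); print(s["time"],s["position"],s["eef_rot"],s["wrist_force"])
k=get_calibration("wrist");print(k)
E
```

```text
time: 0.92
position: [0.3586, -0.4227, 0.214]
eef_rot: [180.0, -0.0, 21.9]
wrist_force: [1.7, -1.4, -0.1]
finger_gap: 0.0913
finger_force: 0.0
time: 1.33
position: [0.4611, -0.2946, 0.2141]
eef_rot: [-180.0, -0.1, 22.1]
wrist_force: [-0.1, 0.2, -0.6]
finger_gap: 0.0913
finger_force: 0.0
control_box 0.67 [ 0.5336 -0.2022  0.0041]
press_pad 0.74 [ 0.5539 -0.1661  0.0654]
fastener_grip 0.59 [ 0.516  -0.2379  0.0959]
frame_top 0.67 [ 0.5514 -0.1609  0.0618]
1.5833 [ 0.45727737 -0.30042693  0.2139257 ] [1.79991555e+02 1.00354123e-02 2.18203624e+01] [ 0.34549196  0.24258007 -0.58604997]
{'K': array([[399.36336855,   0.        , 320.73018279],
       [  0.        , 399.36336855, 239.58555423],
       [  0.        ,   0.        ,   1.        ]]), 'R': array([[ 0.37109875, -0.92859279, -0.00107669],
       [-0.88982081, -0.35593516,  0.285533  ],
       [-0.26552712, -0.10500287, -0.95836827]]), 't': array([-0.44865468,  0.26751906,  0.48248882])}
```

View pics/w0.png

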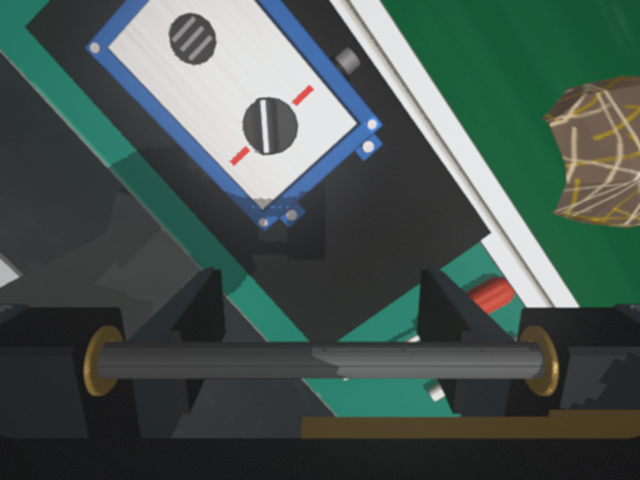

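The wrist view shows the pad at (193,39), the fastener at (268,125) with its slot line from (262,100) to (267,152), and the red marks at (303,96) and (240,156). I'll back-project these.

```bash
cat >> h.py <<'E'
def bp(k,u,v,z):
    R=np.array(k["R"]);C=-R.T@np.array(k["t"]).ravel()
    r=R.T@np.linalg.inv(k["K"])@np.array([u,v,1.]); return C+r*(z-C[2])/r[2]
def comps(mask,amin=30):
    n,l,s,c=cv2.connectedComponentsWithStats(mask.astype(np.uint8))
    return [(np.argwhere(l==i)[:,::-1].astype(float)) for i in range(1,n) if s[i,4]>=amin]
E
python3 - <<'E'
from h import *
k=get_calibration("wrist"); p=cv2.imread("pics/w0.png").astype(int)
b,g,r=p[...,0],p[...,1],p[...,2]
red=(r>150)&(g<90)&(b<90); red[220:]=0
R=[c.mean(0) for c in comps(red)]; print(R)
P=[bp(k,*c,.071) for c in R]; print(np.round(P,4))
axis=np.mean(P,0); d=P[0]-P[1]; xa=np.degrees(np.arctan2(d[1],d[0]))
print("axis",axis.round(4),"mark dir deg",xa)
w=(p.min(2)>150); m=np.zeros_like(w); m[97:155,250:282]=w[97:155,250:282]
for c in comps(m,40):
    q=np.array([bp(k,*x,.105)[:2] for x in c]); mu=q.mean(0); e=np.linalg.svd(q-mu)[2][0] if len(q)<3000 else 0
    print(len(c),mu.round(4),"dir",np.degrees(np.arctan2(e[1],e[0])),c.min(0),c.max(0))
pad=np.argwhere((p.max(2)<75)); pad=pad[(pad[:,0]<70)&(abs(pad[:,1]-193)<28)]
print("pad",bp(k,*pad.mean(0)[::-1],.073).round(4))
print("tcp proj",read_state()["position"])
E
```

```text
[array([302.67391304,  94.83695652]), array([239.57534247, 155.54794521])]
[[ 0.5446 -0.2512  0.071 ]
 [ 0.4852 -0.2217  0.071 ]]
axis [ 0.5149 -0.2365  0.071 ] mark dir deg -26.371246948972185
47 [ 0.5286 -0.224 ] dir 134.06926785875322 [250.  97.] [263. 104.]
286 [ 0.5152 -0.2363] dir -156.2290033568626 [260. 100.] [268. 152.]
57 [ 0.4967 -0.2348] dir -107.81754984343132 [250. 145.] [260. 154.]
pad [ 0.5578 -0.1615  0.073 ]
tcp proj [ 0.45727737 -0.30042693  0.2139257 ]
```

```bash
python3 -m creep '[[0.64,-0.32,0.5,-0.4,40],[0.64,-0.32,0.5,0,40],[0.64,-0.32,0.5,0,40],[0,0,0.3,0,40],[0,0,0,0,40]]'
python3 - <<'E'
from h import *
p,d=snapshot("wrist"); cv2.imwrite("pics/w1.png",p[:,:,::-1])
for r in mark_of("wrist","fastener_grip")[:1]: print(r["p"],world("wrist",r["centre"]).round(4))
s=read_state(); print(s["time"],s["position"],s["eef_rot"],s["finger_gap"],s["joint_pos"])
t=s["position"]; y=np.radians(s["eef_rot"][2]); D=np.array([.515,-.2364])-t[:2]
print("dx,dy units",(D@[np.cos(y),np.sin(y)])/.04,(D@[np.sin(y),-np.cos(y)])/.04)
E
```

```text
time: 2.0
position: [0.5121, -0.2336, 0.1395]
eef_rot: [-179.8, 0.1, 23.9]
wrist_force: [-0.6, -0.4, -1.9]
finger_gap: 0.0606
finger_force: 0.0
0.64 [ 0.5202 -0.2332  0.0987]
2.1 [ 0.51267474 -0.23512466  0.14203934] [-1.79981342e+02  2.86698381e-02  2.38082923e+01] 0.05238881715294296 [-3.06952018e+01  2.80830174e+01  9.07032070e+01 -1.42672671e-02
  6.12456137e+01  3.55033774e+01]
dx,dy units 0.040313930386272255 0.052636527196080106
```

View pics/w1.png

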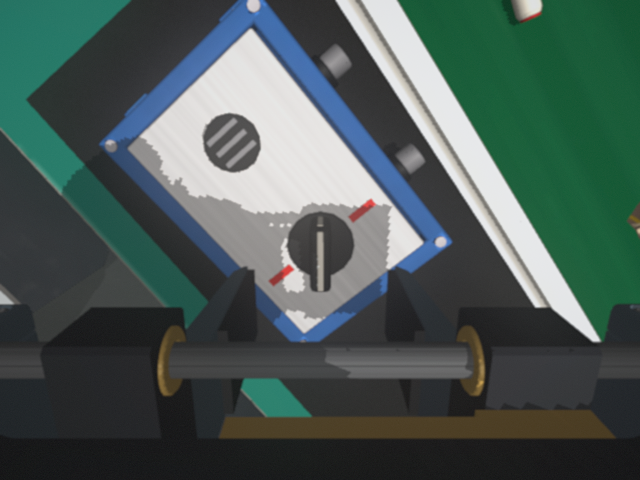

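The slot line is vertical at x≈321, between the fingers and along tool x. The red marks are at (362,211) and (282,275), centred on it. I'll descend and grip.

```bash
python3 - <<'E'
from h import *
k=get_calibration("wrist"); p=cv2.imread("pics/w1.png").astype(int)
b,g,r=p[...,0],p[...,1],p[...,2]
red=(r>130)&(g<90)&(b<90); red[300:]=0;red[:150]=0
R=[c.mean(0) for c in comps(red)]; P=[bp(k,*c,.071) for c in R]; d=P[0]-P[1]
print(np.round(R,1),np.mean(P,0).round(4),np.degrees(np.arctan2(d[1],d[0])))
f=read_state
E
python3 -m creep '[[0.05,0.03,0.6,0,40],[0,0.02,0.6,0,40],[0,0,0.3,0,40],[0,0,0,0,40],[0,0,0,0,40]]'
```

```text
[[361.1 210.6]
 [280.2 275.4]] [ 0.5178 -0.2322  0.071 ] -26.317231187927238
time: 2.52
position: [0.5157, -0.2363, 0.0828]
eef_rot: [180.0, -0.0, 23.8]
wrist_force: [-0.1, 0.8, 0.1]
finger_gap: 0.04
finger_force: 0.0
```

```bash
python3 -m creep '[[0,0,0,0,0],[0,0,0,0,0],[0,0,0,0,0],[0,0,0,0,0],[0,0,0,0,0]]' 25
```

```text
time: 2.93
position: [0.5145, -0.2322, 0.0819]
eef_rot: [-179.7, 0.0, 23.8]
wrist_force: [1.6, 15.3, 5.3]
finger_gap: 0.0119
finger_force: 25.0
```

```bash
python3 -m creep '[[0,-0.1,0,0,0],[0,0,0,0,0],[0,0,0,0,0]]'
```

```text
time: 3.18
position: [0.5146, -0.2319, 0.0827]
eef_rot: [179.9, -0.0, 23.9]
wrist_force: [-1.6, -2.4, 4.8]
finger_gap: 0.0119
finger_force: 25.0
```

```bash
python3 -m creep '[[0.05,0,0,0.5,0],[0,0,0,1,0],[0,0,0,1,0],[0,0,0,1,0],[0,0,0,1,0]]'; python3 -m creep '[[0,0,0,0.5,0],[0,0,0,0,0],[0,0,0,0,0]]'
```

```text
time: 3.6
position: [0.5145, -0.2303, 0.0821]
eef_rot: [-180.0, 0.2, 1.1]
wrist_force: [-10.4, 1.3, 5.3]
finger_gap: 0.0117
finger_force: 25.0
time: 3.85
position: [0.5145, -0.2301, 0.0821]
eef_rot: [-180.0, 0.2, -1.1]
wrist_force: [-9.5, 0.4, 5.0]
finger_gap: 0.012
finger_force: 25.0
```

```bash
python3 -m creep '[[-0.05,0,0,1,0],[0,0,0,1,0],[0,0,0,1,0],[0,0,0,1,0],[0,0,0,1,0]]'; python3 -m creep '[[0,0,0,0.1,0],[0,0,0,0,0],[0,0,0,0,0]]'
```

```text
time: 4.27
position: [0.5146, -0.2286, 0.0824]
eef_rot: [-179.8, 0.0, -26.4]
wrist_force: [7.1, 20.9, 5.3]
finger_gap: 0.012
finger_force: 25.0
time: 4.52
position: [0.5146, -0.2285, 0.0824]
eef_rot: [-179.8, 0.0, -26.6]
wrist_force: [5.2, 18.8, 4.9]
finger_gap: 0.0118
finger_force: 25.0
```

```bash
python3 -m creep '[[0,-0.12,0,0,0],[0,0,0,0,0],[0,0,0,0,30],[0,0,0,0,30],[0,0,0,0,30]]';  python3 -m creep '[[0,0,-0.5,0,30],[0,0,-0.7,0,30],[-0.5,0,-0.7,0,30],[-0.7,0,0,0,30],[0,0,0,0,30]]'
python3 - <<'E'
from h import *
s=read_state(); print(s["position"],s["eef_rot"][2],s["wrist_force"])
p,d=snapshot("wrist"); cv2.imwrite("pics/w2.png",p[:,:,::-1])
for t in ["press_pad","frame_top","fastener_grip"]:
    for r in mark_of("wrist",t)[:1]: print(t,r["p"],world("wrist",r["centre"]).round(4))
E
```

```text
time: 4.93
position: [0.5164, -0.2263, 0.0823]
eef_rot: [-180.0, -0.0, -26.6]
wrist_force: [0.1, 0.3, -0.4]
finger_gap: 0.0285
finger_force: 0.0
time: 5.35
position: [0.4702, -0.2028, 0.1591]
eef_rot: [-180.0, 0.0, -26.6]
wrist_force: [0.4, -0.1, -0.7]
finger_gap: 0.0298
finger_force: 0.0
[ 0.47022482 -0.20276824  0.15907252] -26.598894588050126 [ 0.42315973 -0.11109059 -0.67168461]
press_pad 0.93 [ 0.5583 -0.1605  0.0695]
frame_top 0.97 [ 0.5607 -0.1606  0.0606]
fastener_grip 0.66 [ 0.5235 -0.2365  0.0954]
```

View pics/w2.png

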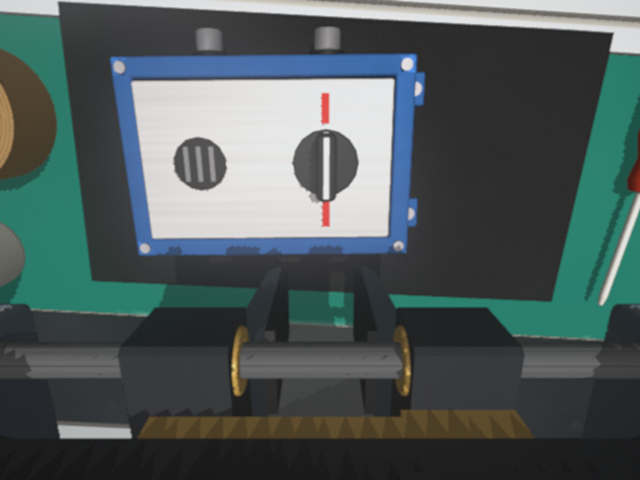

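The slot line (x≈326) is now collinear with both red marks (x≈325), and the pad is at (200,163). A bottle is visible at the left edge at (5,255), so I'll check its clearance before moving over.

```bash
python3 - <<'E'
from h import *
p,d=snapshot("scene"); k=get_calibration("scene")
R=np.array(k["R"]);t=np.array(k["t"]).ravel()
for v,u in [(314,183),(330,188),(350,193),(370,195)]:
    z=np.median(d[v-2:v+3,u-2:u+3]); print(u,v,(R.T@(z*np.linalg.inv(k["K"])@[u,v,1]-t)).round(3))
k=get_calibration("wrist"); p=cv2.imread("pics/w2.png").astype(int)
b,g,r=p[...,0],p[...,1],p[...,2]
red=(r>150)&(g<90)&(b<90); red[:,:250]=0;red[:,400:]=0
P=[bp(k,*c.mean(0),.071) for c in comps(red)]; dd=P[0]-P[1]
print(np.round(P,4),np.degrees(np.arctan2(dd[1],dd[0])))
m=np.zeros((480,640),bool); m[138:198,318:335]=p.min(2)[138:198,318:335]>170
c=max(comps(m),key=len); q=np.array([bp(k,*x,.105)[:2] for x in c]); e=np.linalg.svd(q-q.mean(0))[2][0]
print("slot",np.degrees(np.arctan2(e[1],e[0])),len(c))
print("pad",bp(k,200,163,.073))
E
```

```text
183 314 [0.57  0.072 0.161]
188 330 [0.561 0.078 0.127]
193 350 [0.551 0.088 0.086]
195 370 [0.555 0.091 0.021]
[[ 0.5522 -0.2473  0.071 ]
 [ 0.4927 -0.218   0.071 ]] -26.227651541987964
slot 152.53494748586346 327
pad [ 0.55777912 -0.16154157  0.073     ]
```

The bottle is about 0.24 m from the pad, which is clear. The slot is within about 1° of the marks. I'll move over the pad with the fingers shut.

```bash
python3 -m creep '[[0.5,-0.65,0,0,0],[0.5,-0.65,0,0,0],[0.42,-0.61,0.3,0,0],[0,0,0.6,0,0],[0,0,0.6,0,0]]';python3 -m creep '[[0,0,0.1,0,0],[0,0,0,0,0],[0,0,0,0,0],[0,0,0,0,0]]'
```

```text
time: 6.02
position: [0.5607, -0.1614, 0.0969]
eef_rot: [-180.0, -0.1, -26.5]
wrist_force: [-0.7, -0.2, -0.7]
finger_gap: 0.001
finger_force: 0.0
time: 6.35
position: [0.5591, -0.1625, 0.0952]
eef_rot: [-180.0, -0.1, -26.6]
wrist_force: [-0.5, -0.6, -0.1]
finger_gap: 0.0004
finger_force: 0.0
```

```bash
python3 -m creep '[[-0.03,0,0.3,0,0],[-0.03,0,0.2,0,0],[0,0,0.1,0,0],[0,0,0.1,0,0],[0,0,0,0,0]]';python3 -m creep '[[0,0,0.05,0,0],[0,0,0.05,0,0],[0,0,0,0,0],[0,0,0,0,0]]'
```

```text
time: 6.77
position: [0.5564, -0.1611, 0.0662]
eef_rot: [180.0, -0.0, -26.6]
wrist_force: [-1.6, -0.5, 8.6]
finger_gap: 0.0003
finger_force: 4.2
time: 7.1
position: [0.5565, -0.1612, 0.0649]
eef_rot: [180.0, -0.1, -26.6]
wrist_force: [-12.7, 3.9, 48.7]
finger_gap: 0.0004
finger_force: 24.4
```

```bash
python3 -m creep '[[0,0,-0.06,0,0],[0,0,0,0,0],[0,0,0,0,0]]'
python3 - <<'E'
from h import *
s=read_state(); print(s["position"],s["wrist_force"])
p,d=snapshot("wrist"); q,_=snapshot("side")
cv2.imwrite("pics/w3.png",np.hstack([p[60:460,120:560],cv2.resize(q[180:280,270:390],None,fx=3,fy=4)])[:,:,::-1])
for c,t in [("wrist","fastener_grip"),("side","frame_top"),("side","press_pad")]:
    for r in mark_of(c,t)[:1]: print(t,r["p"],world(c,r["centre"]).round(4))
E
```

```text
time: 7.35
position: [0.5564, -0.1611, 0.0655]
eef_rot: [180.0, -0.1, -26.6]
wrist_force: [-2.7, 0.2, 9.4]
finger_gap: 0.0006
finger_force: 4.5
[ 0.55641571 -0.16114385  0.06549491] [-2.72357655  0.17912441  9.40618499]
fastener_grip 0.93 [ 0.5201 -0.2324  0.0891]
frame_top 0.64 [ 0.5543 -0.1576  0.066 ]
press_pad 0.76 [ 0.5525 -0.1638  0.0651]
```

View pics/w3.png

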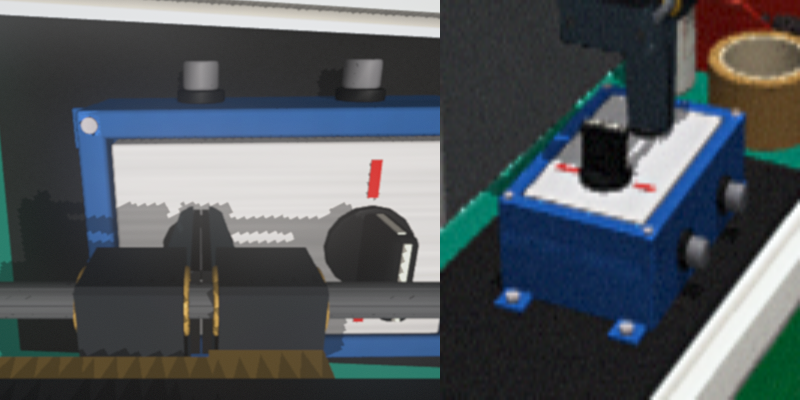

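The panel looks flush and the fastener is still in line, with its slot at (400,250) in the left half of the picture. The force has dropped to about 9 N, which only just holds it home, so I'll press a little more.

```bash
python3 -m creep '[[0,0,0.03,0,0],[0,0,0,0,0],[0,0,0,0,0],[0,0,0,0,0]]'
```

```text
time: 7.93
position: [0.5565, -0.1612, 0.0651]
eef_rot: [180.0, -0.1, -26.6]
wrist_force: [-8.1, 2.1, 28.6]
finger_gap: 0.0004
finger_force: 14.4
```

```bash
python3 -c "
from plant import *
s=read_state(); print(s['time'],s['position'],s['wrist_force'])
print(sign_off())"
```

```text
7.9333 [ 0.55647694 -0.1611683   0.06509625] [-8.07116769  2.14428326 28.6079718 ]
the job is handed in; nothing more can be done
None
```

I turned the fastener clockwise to within about 1° of the red marks, then pressed the panel down to its hard stop and handed the job in at 7.9 s, still holding it with about 29 N (briefly 49 N at the wrist on the way down); the screwdriver, tape roll and plug gauge were not touched.

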